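# Steady the drip rack and stand the pump dispenser on it

### The arm

A 6-joint arm with a two-finger parallel gripper is mounted at the origin on the work surface. World frame = base frame: x ahead of the robot, y to its left, z up, the work surface at z = 0. Lengths are in m, angles in degrees, forces in N, time in s.
With the tool pointing down it reaches from about 0.35 to 0.875 m from the base axis. Payload 4.2 kg.
Tool frame: the origin (TCP) lies midway between the tips of the shut fingers; the grasp point (between the pads) lies 19 mm behind it; z points along the fingers, y is the line along which they close (so a half turn about z gives the same grasp; the last joint's range is limited). The gripper opens to 87 mm and grips with 3 to 60 N. Pads are 19 mm wide; open, the fingers measure 117 mm over their backs; the gripper's body (75 mm by 190 mm) begins 51 mm behind the grasp point.
Start: joints at [81.91, 22.042, 0.453, 0, -68.411, -14.817], TCP at [0.243, 0.576, 0.223] pointing down, gripper open.
Joint ranges: [-179.83, 179.83], [-69.29, 118.12], [-61.27, 80.66], [-181.25, 117.63], [-171.15, -9.14], [-177.46, 177.46]. Speed limits (degrees/s): [159.86, 159.86, 180, 180, 180, 180].

### API

Orientations are given as a 3x3 rotation matrix whose columns are the frame's x, y, z axes.
In Python, from station import r, cams gives the robot as it stands.
- The arm moves only by the tool play_rows, never from a script. Its argument "commands" is text: rows parted by semicolons, each of 6 numbers parted by spaces: the shift along the world's x, y, z normalised to -1 to 1, where 1 is 30 mm, then the turn, a rotation vector about the world's x, y, z normalised to -1 to 1, where 1 is 0.15 rad. A call has 1 to 20 rows; each row shifts and turns the commanded pose from where the row before left it; what a row does not reach is not made up. A row lasts 1/10 s, in which the tool goes at most 50 mm and 8.59 degrees, less where a joint would pass 70% of its speed; a pose out of reach is approached as far as the arm can. A call with a number of a shift or a turn outside -1 to 1 is refused whole. A call with a gripper value outside its range is refused whole. "grip" is the finger opening in mm, from 0 to 87, set as the call begins (left out, the last holds). The fingers move at their own pace and stop on an object; the grip force is fixed at half the most. Time passes only in rows, so rows that do not move let the fingers close. It gives the time, the measured TCP pose, the force, the opening and the grip force at its end, in the units of the state.
- r.sense(): the state, without advancing time (a new reading comes with each control period).
- cams.capture(name): name is "side" or "top"; returns (picture, depth): 400x640x3 uint8, blue, green, red; 400x640 float32, m along the optical axis (not along the pixel's ray), 0 where there is no reading.
- cams.camera_info(name): a dict with "mtx" (3x3 intrinsics, pixels), "k1" (the pictures are not rectified: a ray, as slopes to the right and down, at radius r is drawn at 1 + k1 r^2 times it, then the intrinsics apply), "R" (3x3) and "t" (3): a world point X has camera coordinates R X + t. Camera axes: x right, y down, z forward; pixel columns grow to the right and rows downward; lengths in m; the calibration is good to about 2 mm. A picture is of the moment at which its call begins. camera_info takes no time and is no camera call.
- r.finish_job(): hands the job in; it is judged then, once.
The state is a dict: "time_s": time; "joints": joint angles; "joint_velocities": joint speeds; "effort": joint torques, N m; "tcp_pos": TCP position; "ee_rot": TCP orientation; "wrist_force": force on the tool from outside, world axes, zero at the start; "moment": the same for the moment, N m; "gripper_width": opening from 0.0 (shut) to 1.0 (fully open); "gripper_force": force on a finger pad.
Only numpy, scipy, OpenCV 4.12 (cv2) and the standard library are available. Lean on these libraries where they do the work, as an engineer would, in place of code of your own. Each camera call takes 0.05 s, during which the arm holds its last target. There are 200 camera calls.

### The job

The steel drip rack was put back crooked on the yellow plate, with two of its feet up on the rim, and it rocks. Turn it where it stands, without picking it up off the plate, until all four feet rest on the flat floor of the plate and it is steady, let go of it, and then set the pump dispenser down gently and upright on the middle of the rack, its spout pointing along the length of the plate (towards either end) so that it will drip into the plate, without pumping it. Leave the plate and the other things on the counter where they are.

Things in the scene. Friction and masses are not known exactly. Their poses are not given: they have to be found in the camera images.
- plate: yellow melamine plate, loose, 0.45 kg, 240 mm (x) by 164 mm (y), 14 mm high; origin at the centre of its underside, x along its length, z up. Its flat floor, 184 mm (x) by 108 mm (y), lies 6 mm above the origin; a steep wall rises 8 mm from it to a flat rim 22 mm wide, top 14 mm above the origin
- rack_center (a point): centre of the steel drip rack (loose, 0.32 kg), mid-thickness of its middle bar; x along the rack, z up. An open grid of flat bars, 148 mm (x) by 92 mm (y), 6 mm thick, tops 42 mm above the soles. Middle bar 10 mm wide along x through this point; cross bars 8 mm wide at x = +-31 and +-70 mm. The opening each side of this point is 54 mm (x) by 33 mm (y), clear down to the plate
- rack_rail (a point): middle of one of the rack's two outer rails (8 mm wide, 6 mm thick, along x at y = +-42 mm of the rack's frame), 42 mm from the rack's centre; same axes. At its +x end the rack also has a flat lifting loop, 44 mm wide, that reaches out to x = +96 mm level with the bars, which makes that end a little heavier
- rack_foot (a point): centre of the sole of one of the rack's four round rubber feet, 12 mm in diameter, under its corners (x = +-70, y = +-42 mm, 39 mm below the rack's centre). At the start the rack stands 20 to 40 deg counter-clockwise of the plate's length, two opposite feet on the rim, tipped about 6 deg. All feet fit on the floor only with the rack along the plate within about 4 deg
- dispenser_neck (a point): middle of the neck of the brushed steel pump dispenser (loose, 0.35 to 0.75 kg), on its axis, 123 mm above its underside; z up, x towards the spout. The neck is a cylinder 38 mm in diameter from 99 to 139 mm above the underside; below it is a body 72 mm in diameter, above it the push top, 34 mm in diameter, from 152 to 168 mm
- dispenser_base (a point): centre of the dispenser's flat underside (72 mm in diameter); z up along its axis, x towards the spout
- spout_tip (a point): mouth of the dispenser's spout, 59 mm from the axis and 148 mm above the underside; the spout is a bar 10 mm thick from the push top along x of the dispenser, 146 to 164 mm above the underside
- push_top (a joint): travel of the dispenser's sprung push top: 0 when up, grows to 0.011 m when pushed right down; it begins to move at about 7 N
- bowl: bystander: empty white porcelain bowl, 130 mm across, 55 mm high; origin at the centre of its underside
- lid: bystander: grey hard silicone lid lying upside down, 150 mm across, 14 mm high; origin at the centre of its underside
- dipper: bystander: wooden honey dipper lying on its side, 160 mm long along x with its ridged head, 31 mm thick, to +x; origin at counter level under the handle, 90 mm from the handle's end
Things that resemble listed ones, but are neither listed nor needed, are in the scene too. What is shaped like the part that bears dispenser_neck but orange or turquoise is not meant.

How it is judged:
By the outcome, as a careful person would: the job done as asked, in the order asked, and still so for the second after the job is handed in, with the robot touching nothing.
It also fails if it takes over 61 s, if anything falls off the work surface, if the arm or the gripper's body presses on something with over 40 N, if the wrist force passes 120 N, or if a joint passes its speed limit or range.

## Working session

There is one attempt and no reset: what is moved stays moved. The work goes in short steps, Python scripts to look and compute and a tool call to move; the robot and the scene stay as the last step left them, time stands still between calls to the robot, and variables do not carry over. Pictures are saved under pics/ and viewed, at most 10 in all, crops included, and the job is handed in when it is done.

Besides the shell and the picture viewer there is one more tool, called after "Call:" as name(argument=value, ...) on one line, values as JSON. play_rows: Moves the arm, as the interface text tells. Scaled input: -1 to 1 covers 30 mm each way for a shift and 0.15 rad each way for a turn. Its arguments: {"type":"object","properties":{"commands":{"type":"string"},"grip":{"type":"number"}},"required":["commands"]}

```bash
mkdir -p pics; cat > h.py <<'E'
import numpy as np, cv2
from station import r, cams
def shot(name,tag):
    p,d=cams.capture(name); cv2.imwrite(f'pics/{tag}.png',p); np.savez(f'pics/{tag}.npz',p=p,d=d); return p,d
def ray(name,uv):
    c=cams.camera_info(name); K=np.array(c['mtx']); uv=np.atleast_2d(np.float64(uv))
    return cv2.undistortPoints(uv.reshape(-1,1,2),K,np.array([c['k1'],0,0,0.])).reshape(-1,2)
def xyz(name,uv,d):
    c=cams.camera_info(name); s=ray(name,uv); z=np.array([d[int(round(v)),int(round(u))] for u,v in np.atleast_2d(uv)])
    P=np.c_[s*z[:,None],z]; return (P-np.array(c['t']))@np.array(c['R'])
def cloud(name,d):
    v,u=np.mgrid[0:400,0:640]; c=cams.camera_info(name)
    s=ray(name,np.c_[u.ravel(),v.ravel()]); z=d.ravel()
    P=(np.c_[s*z[:,None],z]-np.array(c['t']))@np.array(c['R']); P[z==0]=np.nan
    return P.reshape(400,640,3)
def atz(name,uv,z):
    c=cams.camera_info(name); R=np.array(c['R']); s=ray(name,uv); D=np.c_[s,np.ones(len(s))]@R; C=-R.T@np.array(c['t'])
    return C+D*((z-C[2])/D[:,2])[:,None]
def proj(name,X):
    c=cams.camera_info(name); q=np.atleast_2d(X)@np.array(c['R']).T+np.array(c['t']); s=q[:,:2]/q[:,2:]
    s=s*(1+c['k1']*(s**2).sum(1,keepdims=True)); K=np.array(c['mtx']); return s@K[:2,:2].T+K[:2,2]
E
python3 - <<'E'
from h import *
shot('top','t0'); shot('side','s0')
for n in('top','side'):
    c=cams.camera_info(n); print(n,-np.array(c['R']).T@np.array(c['t']),c['mtx'],c['k1'])
print(r.sense())
E
```

```text
top [ 0.4016409  -0.03097193  1.12837878] [[481.7670336    0.         312.15766151]
 [  0.         481.7670336  203.64048076]
 [  0.           0.           1.        ]] 0.045546684110841826
side [0.18448468 0.52469063 0.55040588] [[380.2879242    0.         318.22223493]
 [  0.         380.2879242  204.80359512]
 [  0.           0.           1.        ]] -0.05261714250377594
{'time_s': 0.1, 'joints': array([ 8.19079002e+01,  2.20856855e+01,  3.88243538e-01, -2.49145499e-02,
       -6.84122289e+01, -1.48153753e+01]), 'joint_velocities': array([ 0.03067776, -0.06403595,  0.23111205,  0.11930081, -0.10670718,
       -0.02974884]), 'effort': array([ 4.93688040e-04, -3.91688597e+01,  1.87934518e+01,  4.23185930e+00,
        1.34764082e-02, -6.71709199e-05]), 'tcp_pos': array([0.24306601, 0.57521335, 0.22158144]), 'ee_rot': array([[ 9.21072227e-01, -3.89391198e-01, -6.69748667e-04],
       [-3.89391761e-01, -9.21070398e-01, -1.83810984e-03],
       [ 9.88581196e-05,  1.95382653e-03, -9.99998086e-01]]), 'wrist_force': array([0.25563708, 0.24086018, 0.24816039]), 'moment': array([ 0.01648182,  0.02002374, -0.04050002]), 'gripper_force': 0.0, 'gripper_width': 0.9965037454425837}
```

View pics/t0.png

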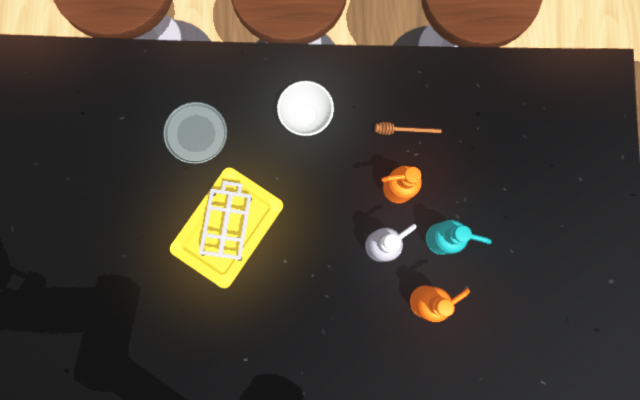

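View pics/s0.png

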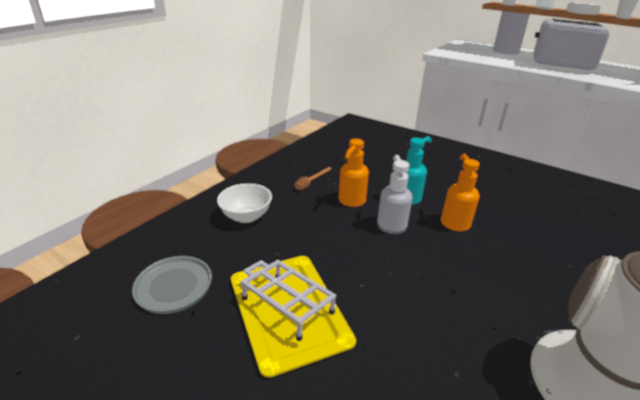

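The top view shows the plate with the crooked rack at (227,227). Lookalike pumps are orange at (402,184) and (432,303) and turquoise at (447,237). The steel pump is at (385,245), with its spout tip near (413,228). I'll take one close crop of the rack and the steel pump together.

```bash
python3 - <<'E'
from h import *
f=np.load('pics/t0.npz'); p,d=f['p'],f['d']
a=cv2.resize(p[160:295,162:292],None,fx=4.4,fy=4.4,interpolation=cv2.INTER_CUBIC)
b=cv2.resize(p[210:275,360:425],None,fx=3.4,fy=3.4,interpolation=cv2.INTER_CUBIC)
im=np.zeros((a.shape[0],a.shape[1]+b.shape[1],3),np.uint8); im[:,:a.shape[1]]=a; im[:b.shape[0],a.shape[1]:]=b
cv2.imwrite('pics/crop0.png',im); print(im.shape,a.shape)
C=cloud('top',d)
hsv=cv2.cvtColor(p,cv2.COLOR_BGR2HSV)
# plate
m=cv2.inRange(hsv,(18,120,90),(38,255,255)); m[:,300:]=0
m=cv2.morphologyEx(m,cv2.MORPH_CLOSE,np.ones((15,15)))
n,l,s,c=cv2.connectedComponentsWithStats(m); k=1+s[1:,4].argmax()
ct=max(cv2.findContours((l==k).astype(np.uint8),0,1)[0],key=cv2.contourArea).reshape(-1,2)
q=atz('top',ct,0.012)[:,:2]; print('plate',cv2.minAreaRect((q*1000).astype(np.float32)))
# rack: points higher than 0.03 near plate
reg=np.zeros((400,640),bool); reg[160:295,162:292]=1
mm=reg&(C[...,2]>0.032)&(C[...,2]<.08)
P=C[mm]; print(len(P),cv2.minAreaRect((P[:,:2]*1000).astype(np.float32)))
A=np.c_[P[:,:2]-P[:,:2].mean(0),np.ones(len(P))]; w=np.linalg.lstsq(A,P[:,2],rcond=None)[0]; print('plane',w,P.mean(0),P[:,2].min(),P[:,2].max())
# dispenser, both cams
g=np.zeros((400,640),bool); g[215:275,360:420]=1
P=C[g&(C[...,2]>.02)&(C[...,2]<.3)]
for lo,hi in((.02,.1),(.1,.14),(.145,.2)):
    Q=P[(P[:,2]>lo)&(P[:,2]<hi)]; print(lo,len(Q),Q.mean(0),Q.min(0),Q.max(0))
f=np.load('pics/s0.npz'); Cs=cloud('side',f['d'])
g=np.zeros((400,640),bool); g[150:240,375:415]=1
hs=cv2.cvtColor(f['p'],cv2.COLOR_BGR2HSV); g&=hs[...,1]<100
P=Cs[g&(Cs[...,2]>.01)]
for lo,hi in((.01,.09),(.1,.14),(.15,.164),(.164,.2)):
    Q=P[(P[:,2]>lo)&(P[:,2]<hi)]; Q=Q[np.abs(Q[:,0]-np.median(Q[:,0]))<.08]; print('s',lo,len(Q),Q.mean(0),Q.min(0),Q.max(0))
E
```

```text
(594, 793, 3) (594, 572, 3)
plate ((489.1632080078125, 160.8600311279297), (180.86181640625, 247.5371856689453), 57.417991638183594)
1375 ((504.2821044921875, 159.07386779785156), (95.43435668945312, 173.34027099609375), 82.51795959472656)
plane [-0.04546676  0.09043177  0.05594883] [0.50136184 0.15963252 0.05594883] 0.03265502659231117 0.06893779605282947
0.02 590 [ 0.45243752 -0.18342898  0.08722452] [ 0.42074145 -0.22808326  0.02219084] [ 0.48982656 -0.15769019  0.09999408]
0.1 115 [ 0.45159675 -0.18225247  0.12050229] [ 0.42904341 -0.20223596  0.10003893] [ 0.47989587 -0.17004939  0.13999784]
0.145 334 [ 0.46262664 -0.20212841  0.16620966] [ 0.43939928 -0.24460207  0.15022133] [ 0.49357177 -0.17695638  0.17401622]
s 0.01 918 [ 0.44711307 -0.17213514  0.05279386] [ 0.4201634  -0.3073673   0.01005912] [ 0.48821825 -0.15389514  0.08998528]
s 0.1 324 [ 0.45309837 -0.18511144  0.12360824] [ 0.43587854 -0.32381943  0.10026854] [ 0.49392923 -0.17185567  0.13988496]
s 0.15 81 [ 0.45811289 -0.18997581  0.15927764] [ 0.43925267 -0.23152989  0.15219889] [ 0.48991533 -0.17424175  0.16394289]
s 0.164 100 [ 0.45583155 -0.1897498   0.16727604] [ 0.44069087 -0.22791781  0.16407002] [ 0.48648187 -0.17525006  0.16924042]
```

View pics/crop0.png

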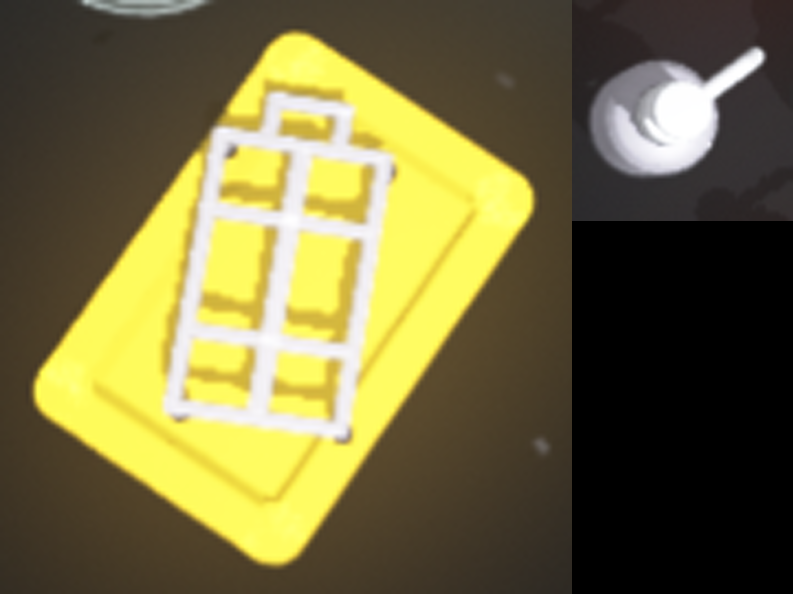

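The crop confirms the brushed-steel pump, with its spout to the upper right. The rack's loop end is up. The middle bar crosses the cross bars at crop (291,219) and (270,339), and the rack centre is at about (280,279). Next I'll refine the numbers.

```bash
python3 - <<'E'
from h import *
f=np.load('pics/t0.npz'); p,d=f['p'],f['d']; C=cloud('top',d)
def cr(L): return (np.array(L,float)+.5)/4.4-.5+[162,160]
q=atz('top',cr([(291,219),(270,339)]),.056); print('rack c',q.mean(0),'yaw',np.degrees(np.arctan2(*(q[0]-q[1])[1::-1])))
# rails
q=atz('top',cr([(215,135),(172,410),(388,160),(345,432)]),.056); print('rail',np.round(q,4), q.mean(0))
# plate edges from crop (edge points read off), line dirs
E=dict(NE=[(330,48),(510,165)],SE=[(525,230),(310,540)],SW=[(60,420),(235,552)],NW=[(45,360),(190,155)])
for k,v in E.items():
    q=atz('top',cr(v),.012); print(k,np.round(q[:,:2],4),np.degrees(np.arctan2(*(q[1]-q[0])[1::-1])))
# floor corners
q=atz('top',cr([(478,205),(270,500),(93,385)]),.006); print('floor',np.round(q,4), 'centre',(q[0]+q[2])/2, np.linalg.norm(q[0]-q[1]),np.linalg.norm(q[1]-q[2]),np.degrees(np.arctan2(*(q[0]-q[1])[1::-1])))
# rim by threshold sweep
for V in(140,180,210):
    hsv=cv2.cvtColor(p,cv2.COLOR_BGR2HSV)
    m=((hsv[...,0]>20)&(hsv[...,0]<36)&(hsv[...,1]>100)&(hsv[...,2]>V)).astype(np.uint8); m[:,300:]=0
    ct=max(cv2.findContours(m,0,1)[0],key=cv2.contourArea); x=atz('top',ct.reshape(-1,2),.013)[:,:2]
    print(V,cv2.minAreaRect((x*1000).astype(np.float32)))
# dispenser: spout & top
q=xyz('top',[(387+0,240)],d);
c2=lambda L:(np.array(L,float)+.5-[572,0])/3.4-.5+[360,210]
t=atz('top',c2([(685,104)]),.168); s=atz('top',c2([(758,54)]),.164); print('top',t,'tip',s,np.degrees(np.arctan2(*(s-t)[0][1::-1])),np.linalg.norm((s-t)[0,:2]))
fs=np.load('pics/s0.npz'); Cs=cloud('side',fs['d']);hs=cv2.cvtColor(fs['p'],cv2.COLOR_BGR2HSV)
from scipy.optimize import least_squares
g=np.zeros((400,640),bool); g[165:240,375:415]=1
for lo,hi,R in((.015,.075,.036),(.102,.136,.019)):
    Q=Cs[g&(hs[...,1]<90)&(Cs[...,2]>lo)&(Cs[...,2]<hi)]; Q=Q[(np.abs(Q[:,0]-.452)<.05)&(np.abs(Q[:,1]+.185)<.05)]
    Q2=C[210:275,360:425].reshape(-1,3); Q2=Q2[(Q2[:,2]>lo)&(Q2[:,2]<hi)]
    for nm,A in(('side',Q),('top',Q2)):
        s=least_squares(lambda c:np.hypot(A[:,0]-c[0],A[:,1]-c[1])-R,[.452,-.19],loss='soft_l1',f_scale=.002); print(nm,lo,len(A),s.x,np.abs(s.fun).mean())
E
```

```text
rack c [0.49539679 0.15968297 0.056     ] yaw -7.222340116202476
rail [[0.5683 0.1964 0.056 ]
 [0.4282 0.2108 0.056 ]
 [0.5574 0.1078 0.056 ]
 [0.4191 0.1238 0.056 ]] [0.49323839 0.1597097  0.056     ]
NE [[0.6236 0.1468]
 [0.5626 0.0487]] -121.84725779747357
SE [[0.528  0.0396]
 [0.3639 0.1458]] 147.09481597332748
SW [[0.423  0.2784]
 [0.357  0.1842]] -125.01351038591146
NW [[0.454  0.2881]
 [0.564  0.2184]] -32.338096103739
floor [[0.5416 0.0654 0.006 ]
 [0.3838 0.1686 0.006 ]
 [0.4417 0.264  0.006 ]] centre [0.491613   0.16471958 0.006     ] 0.1884479267491738 0.11159922888587442 -33.17509255104654
140 ((491.3216857910156, 164.43418884277344), (168.13421630859375, 243.83164978027344), 57.649749755859375)
180 ((491.3129577636719, 164.49656677246094), (166.87652587890625, 242.58261108398438), 57.64555740356445)
210 ((491.3265380859375, 164.51220703125), (165.85951232910156, 241.3359375), 57.59768295288086)
top [[ 0.45878587 -0.19467369  0.168     ]] tip [[ 0.48949441 -0.23830834  0.164     ]] -54.8634528356487 0.053357254033668595
side 0.015 621 [ 0.45628858 -0.19326808] 0.0009284230188801617
top 0.015 93 [ 0.45607863 -0.19413214] 0.00019330306970685463
side 0.102 212 [ 0.4563412  -0.19330088] 0.0009544298987847226
top 0.102 57 [ 0.4561083  -0.19392846] 0.0006399907944629873
```

Call:
play_rows(commands=".525 -.866 -.2 0 0 .114;.525 -.866 -.2 0 0 .114;.525 -.866 -.2 0 0 .114;.525 -.866 -.2 0 0 .114;.525 -.866 -.2 0 0 .114;.525 -.866 -.2 0 0 .114;.525 -.866 -.2 0 0 .114;.525 -.866 -.2 0 0 .114;.525 -.866 -.2 0 0 .114;.525 -.866 -.2 0 0 .114;.525 -.866 -.2 0 0 .114;.525 -.866 -.2 0 0 .114;.525 -.866 -.2 0 0 .114;.525 -.866 -.2 0 0 .114;.525 -.866 -.2 0 0 .114;.525 -.866 -.2 0 0 .114;0 0 0 0 0 0;0 0 0 0 0 0;0 0 0 0 0 0", grip=28)

```text
time_s: 2.0
tcp_pos: [0.495, 0.1605, 0.1266]
ee_rot: [[0.992, -0.125, 0.0], [-0.125, -0.992, 0.0], [0.0, -0.0, -1.0]]
wrist_force: [0.1, -0.4, -0.1]
gripper_width: 0.323
gripper_force: 0.0
```

Call:
play_rows(commands="0 0 -.4 0 0 0;0 0 -.4 0 0 0;0 0 -.4 0 0 0;0 0 -.4 0 0 0;0 0 -.4 0 0 0;0 0 -.4 0 0 0;0 0 -.4 0 0 0;0 0 -.4 0 0 0;0 0 0 0 0 0;0 0 0 0 0 0")

```text
time_s: 3.0
tcp_pos: [0.4953, 0.16, 0.0303]
ee_rot: [[0.992, -0.126, -0.0], [-0.126, -0.992, -0.0], [-0.0, 0.0, -1.0]]
wrist_force: [1.3, -0.3, -0.1]
gripper_width: 0.32
gripper_force: 0.0
```

Call:
play_rows(commands="0 0 0 0 0 0;0 0 0 0 0 0;0 0 0 0 0 0;0 0 0 0 0 0;0 0 0 0 0 0", grip=13)

```text
time_s: 3.5
tcp_pos: [0.4953, 0.1601, 0.0308]
ee_rot: [[0.992, -0.126, 0.0], [-0.126, -0.992, 0.0], [0.0, -0.0, -1.0]]
wrist_force: [0.0, -0.3, 0.3]
gripper_width: 0.153
gripper_force: 0.0
```

```bash
python3 - <<'E'
from h import *
shot('side','s1'); p=np.load('pics/s1.npz')['p']
cv2.imwrite('pics/s1c.png',cv2.resize(p[200:390,200:400],None,fx=3,fy=3,interpolation=cv2.INTER_CUBIC))
E
```

```text
(no output)
```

View pics/s1c.png

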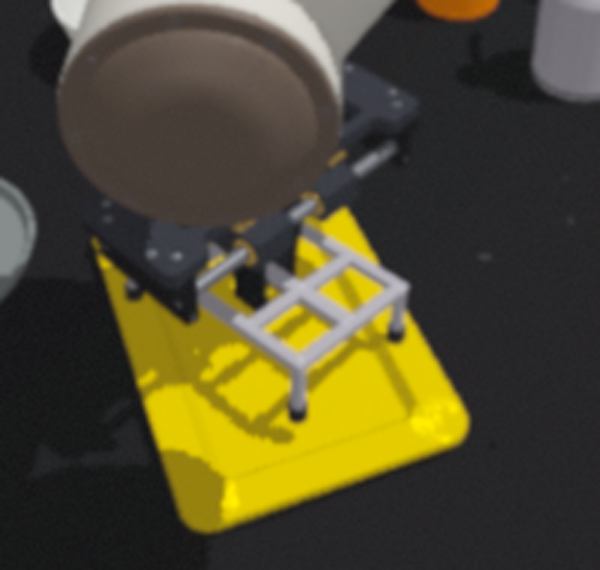

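The fingers straddle the middle bar near crop (265,290), with the bar loose between them. Now I'll turn it clockwise.

Call:
play_rows(commands="-.003 .005 0 0 0 -.15;-.003 .005 0 0 0 -.15;-.003 .005 0 0 0 -.15;-.003 .005 0 0 0 -.15;-.003 .005 0 0 0 -.15;-.003 .005 0 0 0 -.15;-.003 .005 0 0 0 -.15;-.003 .005 0 0 0 -.15;-.003 .005 0 0 0 -.15;-.003 .005 0 0 0 -.15;-.003 .005 0 0 0 -.15;-.003 .005 0 0 0 -.15;-.003 .005 0 0 0 -.15;-.003 .005 0 0 0 -.15;-.003 .005 0 0 0 -.15;-.003 .005 0 0 0 -.15;-.003 .005 0 0 0 -.15;-.003 .005 0 0 0 -.15;-.003 .005 0 0 0 -.15;-.003 .005 0 0 0 -.15")

```text
time_s: 5.55
tcp_pos: [0.4932, 0.1629, 0.0303]
ee_rot: [[0.837, -0.547, -0.0], [-0.547, -0.837, -0.0], [-0.0, 0.0, -1.0]]
wrist_force: [0.2, 0.1, -2.5]
gripper_width: 0.152
gripper_force: 1.2
```

```bash
cat > m.py <<'E'
import sys
from h import *
def run(tag,dx=0):
    p,d=shot('side',tag+'s'); Cs=cloud('side',d); pt,dt=shot('top',tag+'t'); C=cloud('top',dt)
    for n,p,C in(('side',p,Cs),('top',pt,C)):
        h=cv2.cvtColor(p,cv2.COLOR_BGR2HSV)
        near=np.hypot(C[...,0]-.491,C[...,1]-.1645)<.16
        y=near&(h[...,0]>18)&(h[...,0]<38)&(h[...,1]>120)&(C[...,2]<.025)
        q=C[y]; print(n,'plate',cv2.minAreaRect((q[:,:2]*1000).astype(np.float32)))
        m=near&(h[...,1]<90)&(h[...,2]>90)&(C[...,2]>.036)&(C[...,2]<.066)
        q=C[m]
        if len(q)<50: continue
        # peel to near the fit plane top
        A=np.c_[q[:,:2]-q[:,:2].mean(0),np.ones(len(q))]; k=np.ones(len(q),bool)
        for _ in range(5):
            w=np.linalg.lstsq(A[k],q[k,2],rcond=None)[0]; k=np.abs(A@w-q[:,2])<.004
        c,s,a=cv2.minAreaRect((q[k][:,:2]*1000).astype(np.float32)); print(n,'rack',len(q),k.sum(),np.round(c,1),np.round(s,1),a,'plane',w)
if __name__=='__main__': run(sys.argv[1])
E
python3 m.py a
```

```text
side plate ((489.07763671875, 162.4145965576172), (175.20785522460938, 242.29222106933594), 57.645591735839844)
side rack 1108 1019 [486.2 166.1] [ 92.  134.6] 68.05074310302734 plane [-0.01082354  0.09496074  0.05684795]
top plate ((492.10772705078125, 166.1653289794922), (173.23292541503906, 249.22354125976562), 57.54793167114258)
top rack 721 674 [503.7 157.6] [ 94.2 169.6] 64.79126739501953 plane [0.00701006 0.02826055 0.05004814]
```

Call:
play_rows(commands="0 0 0 0 0 -.1;0 0 0 0 0 -.1;0 0 0 0 0 -.1;0 0 0 0 0 -.1;0 0 0 0 0 -.1;0 0 0 0 0 0")

```text
time_s: 6.25
tcp_pos: [0.4935, 0.163, 0.0305]
ee_rot: [[0.795, -0.606, 0.0], [-0.606, -0.795, 0.0], [0.0, -0.0, -1.0]]
wrist_force: [0.3, 0.4, -1.8]
gripper_width: 0.146
gripper_force: 1.1
```

```bash
python3 m.py b
```

```text
side plate ((480.1431884765625, 168.70811462402344), (174.8399658203125, 222.39468383789062), 57.32025909423828)
side rack 1132 1091 [491.9 164.1] [ 92.6 143.1] 62.508914947509766 plane [ 0.00235369 -0.00571164  0.04679212]
top plate ((492.5447082519531, 166.64134216308594), (174.49842834472656, 249.3568878173828), 57.661521911621094)
top rack 735 692 [504.3 155.4] [ 93.4 170.4] 61.67619323730469 plane [ 0.00052433 -0.0021409   0.04829856]
```

Call:
play_rows(commands="0 0 0 0 0 -.1;0 0 0 0 0 -.1;0 0 0 0 0 -.1;0 0 0 0 0 -.1;0 0 0 0 0 -.08;0 0 0 0 0 0")

```text
time_s: 6.95
tcp_pos: [0.4931, 0.1628, 0.0305]
ee_rot: [[0.749, -0.662, -0.001], [-0.662, -0.749, -0.001], [-0.0, 0.001, -1.0]]
wrist_force: [-0.7, -0.3, -0.7]
gripper_width: 0.152
gripper_force: 4.8
```

```bash
python3 m.py c
```

```text
side plate ((483.841552734375, 165.94749450683594), (174.5227508544922, 229.19581604003906), 57.6556396484375)
side rack 1116 1082 [489.3 165.1] [ 92.6 138.1] 60.3798828125 plane [ 0.00429917 -0.00496006  0.04673089]
top plate ((491.92120361328125, 165.89175415039062), (173.08314514160156, 249.25094604492188), 57.761749267578125)
top rack 748 709 [503.5 154.6] [ 92.  170.1] 60.59663772583008 plane [-0.00251446 -0.0028764   0.04825432]
```

Call:
play_rows(commands=".015 .025 0 0 0 -.07;.015 .025 0 0 0 -.07;.015 .025 0 0 0 -.07;.015 .025 0 0 0 -.07;0 0 0 0 0 -.07;0 0 0 0 0 0")

```text
time_s: 7.65
tcp_pos: [0.4955, 0.1663, 0.0305]
ee_rot: [[0.714, -0.7, 0.001], [-0.7, -0.714, 0.001], [0.0, -0.001, -1.0]]
wrist_force: [-0.1, 0.8, -1.3]
gripper_width: 0.15
gripper_force: 4.1
```

```bash
python3 m.py d
```

```text
side plate ((483.87847900390625, 165.61102294921875), (174.96710205078125, 229.63772583007812), 57.608299255371094)
side rack 1118 1080 [488.7 170.7] [ 92.3 132.3] 56.998355865478516 plane [ 0.00333467 -0.00545911  0.04673454]
top plate ((491.4112243652344, 164.9040985107422), (176.5460662841797, 249.02450561523438), 57.71946334838867)
top rack 744 711 [505.7 157.8] [ 92.3 170.3] 57.18495178222656 plane [-0.00333513 -0.00110511  0.04852363]
```

The rack is aligned with the plate (-32.9° against -32.4°) and level at 48 mm. I'll let go and rise.

Call:
play_rows(commands="0 0 0 0 0 0;0 0 0 0 0 0;0 0 0 0 0 0;0 0 0 0 0 0", grip=24)

```text
time_s: 8.15
tcp_pos: [0.4954, 0.1661, 0.0307]
ee_rot: [[0.714, -0.7, 0.0], [-0.7, -0.714, 0.0], [0.0, -0.0, -1.0]]
wrist_force: [-0.4, 0.3, -0.4]
gripper_width: 0.272
gripper_force: 0.0
```

Call:
play_rows(commands="0 0 .3 0 0 0;0 0 .5 0 0 0;0 0 .7 0 0 0;0 0 1 0 0 0;0 0 1 0 0 0;0 0 1 0 0 0;0 0 1 0 0 0;0 0 1 0 0 0;-.11 -1 0 0 0 0;-.11 -1 0 0 0 0;-.11 -1 0 0 0 0;-.11 -1 0 0 0 0;-.11 -1 0 0 0 0;-.11 -1 0 0 0 0")

```text
time_s: 9.55
tcp_pos: [0.475, -0.0152, 0.2264]
ee_rot: [[0.714, -0.7, 0.001], [-0.7, -0.714, 0.0], [0.001, -0.001, -1.0]]
wrist_force: [0.8, -0.1, 0.1]
gripper_width: 0.277
gripper_force: 0.0
```

```bash
python3 m.py e; python3 - <<'E'
from h import *
a,b=np.load('pics/et.npz')['p'],np.load('pics/es.npz')['p']
A=cv2.resize(a[155:300,160:290],None,fx=3.2,fy=3.2,interpolation=3); B=cv2.resize(b[240:385,215:375],None,fx=2.3,fy=2.3,interpolation=3)
im=np.zeros((A.shape[0],A.shape[1]+B.shape[1],3),np.uint8); im[:,:A.shape[1]]=A; im[:B.shape[0],A.shape[1]:]=B; cv2.imwrite('pics/ec.png',im)
E
```

```text
side plate ((497.02392578125, 157.23239135742188), (175.40048217773438, 260.7002258300781), 57.74772644042969)
side rack 1827 1769 [505.1 159.8] [ 92.6 170.9] 57.262939453125 plane [-2.17747160e-05 -4.47393580e-03  4.68687086e-02]
top plate ((493.4594421386719, 169.01968383789062), (125.99101257324219, 280.1754455566406), 82.3969955444336)
top rack 163 153 [572.8 150. ] [25.7 79.2] 17.36838150024414 plane [-0.02283421 -0.00199877  0.04851811]
```

View pics/ec.png

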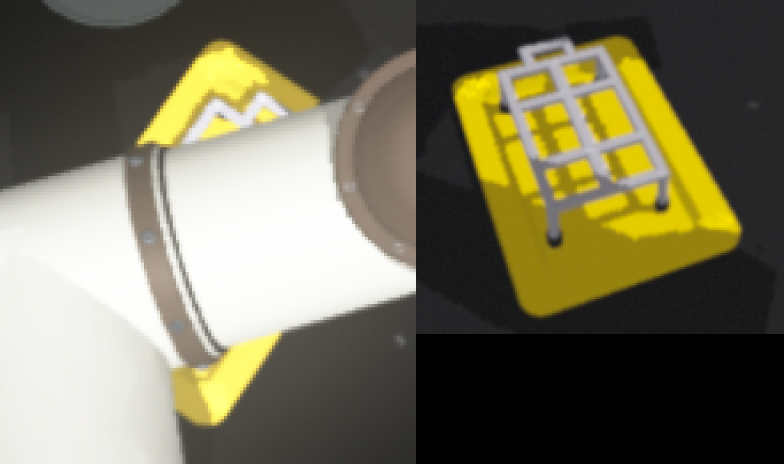

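The side view shows the rack square on the plate and level, with all feet on the floor; the arm hides it from the top camera. On to the pump.

Call:
play_rows(commands="-.079 -.74 0 0 0 -.154;-.079 -.74 0 0 0 -.154;-.079 -.74 0 0 0 -.154;-.079 -.74 0 0 0 -.154;-.079 -.74 0 0 0 -.154;-.079 -.74 0 0 0 -.154;-.079 -.74 0 0 0 -.154;-.079 -.74 0 0 0 -.154;0 0 0 0 0 0;0 0 0 0 0 0;0 0 0 0 0 0;0 0 0 0 0 0", grip=87)

```text
time_s: 10.85
tcp_pos: [0.4567, -0.1908, 0.2257]
ee_rot: [[0.574, -0.819, 0.0], [-0.819, -0.574, 0.0], [0.0, -0.0, -1.0]]
wrist_force: [0.6, -0.1, 0.4]
gripper_width: 0.998
gripper_force: 0.0
```

Call:
play_rows(commands="-.017 -.093 0 0 0 0;0 0 -.44 0 0 0;0 0 -.44 0 0 0;0 0 -.44 0 0 0;0 0 -.44 0 0 0;0 0 -.44 0 0 0;0 0 -.44 0 0 0;0 0 -.44 0 0 0;0 0 -.44 0 0 0;0 0 -.3 0 0 0;0 0 -.17 0 0 0;0 0 0 0 0 0;0 0 0 0 0 0")

```text
time_s: 12.15
tcp_pos: [0.4564, -0.1944, 0.1063]
ee_rot: [[0.573, -0.819, 0.001], [-0.819, -0.573, -0.0], [0.001, -0.0, -1.0]]
wrist_force: [0.1, 0.4, -0.1]
gripper_width: 1.0
gripper_force: 0.0
```

```bash
python3 - <<'E'
from h import *
p,d=shot('side','f'); cv2.imwrite('pics/fc.png',cv2.resize(p[90:250,320:500],None,fx=3,fy=3,interpolation=3)); print(r.sense()['tcp_pos'])
E
```

```text
[ 0.4564761  -0.19442222  0.10642862]
```

View pics/fc.png

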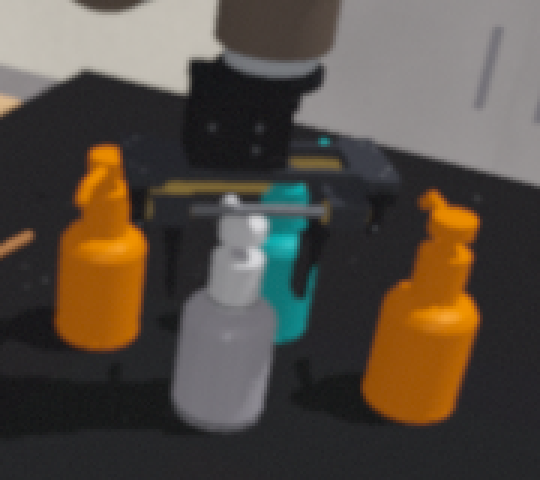

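The fingers at crop (170,260) and (305,265) flank the steel neck at (237,275), and the body is above the push top. Closing.

Call:
play_rows(commands="0 0 0 0 0 0;0 0 0 0 0 0;0 0 0 0 0 0;0 0 0 0 0 0;0 0 0 0 0 0;0 0 0 0 0 0;0 0 0 0 0 0;0 0 0 0 0 0", grip=30)

```text
time_s: 13.0
tcp_pos: [0.4566, -0.1942, 0.106]
ee_rot: [[0.573, -0.819, 0.001], [-0.819, -0.573, 0.0], [0.001, -0.001, -1.0]]
wrist_force: [0.6, 1.0, -0.2]
gripper_width: 0.43
gripper_force: 30.0
```

Call:
play_rows(commands="0 0 .1 0 0 0;0 0 .2 0 0 0;0 0 .4 0 0 0;0 0 .5 0 0 0;0 0 .5 0 0 0;0 0 .5 0 0 0;0 0 .5 0 0 0;0 0 .5 0 0 0;0 0 .5 0 0 0;0 0 .3 0 0 0;0 0 0 0 0 0;0 0 0 0 0 0")

```text
time_s: 14.2
tcp_pos: [0.4551, -0.1941, 0.2249]
ee_rot: [[0.573, -0.82, -0.002], [-0.82, -0.573, 0.001], [-0.002, 0.001, -1.0]]
wrist_force: [-0.7, 0.2, -7.2]
gripper_width: 0.425
gripper_force: 30.0
```

```bash
python3 m.py g
```

```text
side plate ((497.5763244628906, 157.42620849609375), (174.75450134277344, 261.1830749511719), 57.70399856567383)
side rack 1819 1754 [505.2 160.2] [ 92.  170.5] 56.76607131958008 plane [ 0.00066437 -0.00398143  0.04678927]
top plate ((482.1826171875, 173.37313842773438), (173.4771728515625, 271.6529541015625), 57.50264358520508)
top rack 1226 1160 [505.6 158.2] [ 93.2 169.5] 56.92928695678711 plane [-0.00149366 -0.00351647  0.04834002]
```

Call:
play_rows(commands=".03 .2 0 0 0 .06;.05 .4 0 0 0 .1;.07 .65 0 0 0 .14;.07 .65 0 0 0 .14;.07 .65 0 0 0 .14;.07 .65 0 0 0 .14;.07 .65 0 0 0 .14;.07 .65 0 0 0 .14;.07 .65 0 0 0 .14;.07 .65 0 0 0 .14;.07 .65 0 0 0 .14;.07 .65 0 0 0 .14;.07 .65 0 0 0 .14;.07 .65 0 0 0 .14;.07 .65 0 0 0 .14;.07 .65 0 0 0 .14;.07 .65 0 0 0 .14;.07 .65 0 0 0 .14;.07 .65 0 0 0 .14;.05 .4 0 0 0 .06")

```text
time_s: 16.3
tcp_pos: [0.4952, 0.1692, 0.2256]
ee_rot: [[0.843, -0.538, -0.0], [-0.538, -0.843, 0.0], [-0.0, -0.0, -1.0]]
wrist_force: [0.8, -0.6, -6.3]
gripper_width: 0.428
gripper_force: 30.0
```

Call:
play_rows(commands="0 0 0 0 0 0;0 0 0 0 0 0;0 0 0 0 0 0")

```text
time_s: 16.6
tcp_pos: [0.4952, 0.1666, 0.2257]
ee_rot: [[0.841, -0.54, -0.001], [-0.54, -0.841, -0.001], [-0.0, 0.001, -1.0]]
wrist_force: [0.4, 0.2, -7.4]
gripper_width: 0.425
gripper_force: 30.0
```

```bash
cat > n.py <<'E'
from h import *
import sys
from scipy.optimize import least_squares
t=r.sense()['tcp_pos']; print(t)
p,d=shot('side',sys.argv[1]); C=cloud('side',d); h=cv2.cvtColor(p,cv2.COLOR_BGR2HSV)
b=t[2]-.106
for lo,hi,R in((.01,.07,.036),):
    m=(h[...,1]<90)&(C[...,2]>b+lo)&(C[...,2]<b+hi)&(np.hypot(C[...,0]-t[0],C[...,1]-t[1])<.055)
    A=C[m]
    s=least_squares(lambda q:np.hypot(A[:,0]-q[0]-q[2]*(A[:,2]-b),A[:,1]-q[1]-q[3]*(A[:,2]-b))-R,[*t[:2],0,0],loss='soft_l1',f_scale=.001)
    print('body',len(A),s.x,np.abs(s.fun).mean())
m=(h[...,1]<90)&(np.hypot(C[...,0]-t[0],C[...,1]-t[1])<.055)&(C[...,2]>b-.02)&(C[...,2]<b+.1); print('lowest',np.percentile(C[m][:,2],[0.5,2,5]),'b',b)
m=(h[...,1]<60)&(h[...,2]>110)&(C[...,2]>b+.146)&(C[...,2]<b+.170)
rr=C-np.append(t[:2],0); m&=np.hypot(rr[...,0],rr[...,1])<.075; m&=np.hypot(rr[...,0],rr[...,1])>.022
if m.sum(): print('spout',m.sum(),np.degrees(np.arctan2(np.median(rr[m][:,1]),np.median(rr[m][:,0]))))
q=proj('side',[t])[0].astype(int); print(q)
cv2.imwrite('pics/'+sys.argv[1]+'c.png',cv2.resize(p[max(q[1]-110,0):q[1]+150,max(q[0]-120,0):q[0]+140],None,fx=2.2,fy=2.2,interpolation=3))
E
python3 n.py h
```

```text
[0.49517922 0.1666181  0.22567724]
body 1314 [ 4.93718467e-01  1.67636518e-01 -1.37678717e-04 -6.82064684e-03] 0.00048476207677085407
lowest [0.12140164 0.12451883 0.1281179 ] b 0.11967723595356132
spout 35 -29.65937039753747
[281 209]
```

View pics/hc.png

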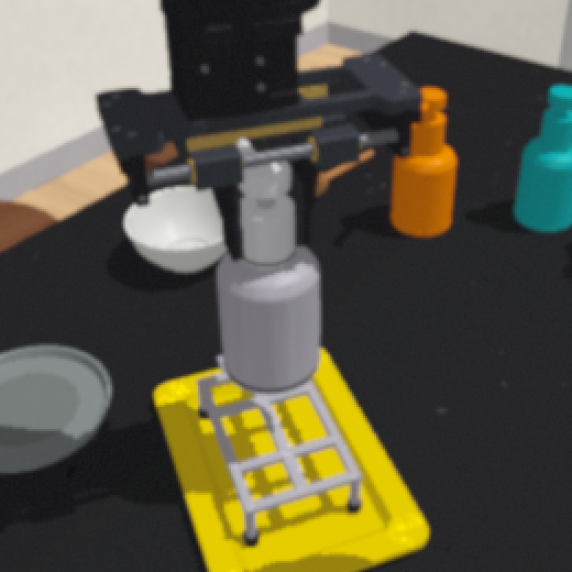

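The pump is upright over the rack, with its spout pointing away along the plate. I'll lower it, slowly at the end.

Call:
play_rows(commands=".053 -.053 0 0 0 0;0 0 -.1 0 0 0;0 0 -.25 0 0 0;0 0 -.35 0 0 0;0 0 -.4 0 0 0;0 0 -.4 0 0 0;0 0 -.35 0 0 0;0 0 -.25 0 0 0;0 0 -.15 0 0 0;0 0 -.05 0 0 0;0 0 0 0 0 0;0 0 0 0 0 0")

```text
time_s: 17.85
tcp_pos: [0.4975, 0.1658, 0.1574]
ee_rot: [[0.842, -0.54, 0.001], [-0.54, -0.842, 0.001], [0.001, -0.001, -1.0]]
wrist_force: [0.1, 0.5, -6.6]
gripper_width: 0.429
gripper_force: 30.0
```

```bash
python3 n.py i; python3 m.py j
```

```text
[0.49754849 0.16576612 0.15739263]
body 1073 [ 4.96033773e-01  1.67275167e-01  4.70371971e-04 -1.25825990e-02] 0.0004832477957316892
lowest [0.04338364 0.04500014 0.0462663 ] b 0.05139262580755026
spout 23 -29.260538491494188
[282 243]
side plate ((496.98175048828125, 157.75283813476562), (175.0536651611328, 260.68243408203125), 57.51266098022461)
side rack 1297 1040 [504.2 160.5] [ 92.5 170.4] 57.08849334716797 plane [ 0.00140634 -0.00744528  0.04669432]
top plate ((489.39886474609375, 162.2866668701172), (182.42404174804688, 250.14707946777344), 57.87916946411133)
top rack 574 537 [505.6 157.5] [ 92.  170.4] 56.6982536315918 plane [-0.00026728  0.00121397  0.048401  ]
```

Call:
play_rows(commands="0 0 -.03 0 0 0;0 0 -.03 0 0 0;0 0 -.02 0 0 0;0 0 0 0 0 0;0 0 0 0 0 0")

```text
time_s: 18.5
tcp_pos: [0.4972, 0.1655, 0.1544]
ee_rot: [[0.842, -0.54, -0.0], [-0.54, -0.842, -0.0], [0.0, 0.0, -1.0]]
wrist_force: [1.0, -0.5, -7.3]
gripper_width: 0.428
gripper_force: 30.0
```

Call:
play_rows(commands="0 0 -.015 0 0 0;0 0 0 0 0 0;0 0 0 0 0 0")

```text
time_s: 18.8
tcp_pos: [0.4971, 0.1655, 0.154]
ee_rot: [[0.842, -0.54, -0.0], [-0.54, -0.842, -0.0], [0.0, 0.0, -1.0]]
wrist_force: [-0.5, -0.1, -5.6]
gripper_width: 0.428
gripper_force: 30.0
```

Call:
play_rows(commands="0 0 -.015 0 0 0;0 0 0 0 0 0;0 0 0 0 0 0")

```text
time_s: 19.1
tcp_pos: [0.4972, 0.1656, 0.1539]
ee_rot: [[0.842, -0.54, 0.0], [-0.54, -0.842, 0.0], [0.0, -0.0, -1.0]]
wrist_force: [-1.4, 0.4, -3.9]
gripper_width: 0.428
gripper_force: 30.0
```

Call:
play_rows(commands="0 0 -.01 0 0 0;0 0 0 0 0 0;0 0 0 0 0 0")

```text
time_s: 19.4
tcp_pos: [0.4973, 0.1656, 0.1539]
ee_rot: [[0.842, -0.54, 0.001], [-0.54, -0.842, 0.0], [0.0, -0.0, -1.0]]
wrist_force: [-1.8, -0.4, 0.8]
gripper_width: 0.427
gripper_force: 30.0
```

The rack now carries the pump's weight. Release, then rise straight up.

Call:
play_rows(commands="0 0 0 0 0 0;0 0 0 0 0 0;0 0 0 0 0 0;0 0 0 0 0 0;0 0 0 0 0 0;0 0 0 0 0 0", grip=75)

```text
time_s: 20.0
tcp_pos: [0.4973, 0.1656, 0.1533]
ee_rot: [[0.842, -0.54, 0.0], [-0.54, -0.842, 0.0], [0.0, -0.0, -1.0]]
wrist_force: [-0.5, -1.0, 0.1]
gripper_width: 0.834
gripper_force: 0.0
```

Call:
play_rows(commands="0 0 .2 0 0 0;0 0 .4 0 0 0;0 0 .6 0 0 0;0 0 .6 0 0 0;0 0 .6 0 0 0;0 0 .6 0 0 0;0 0 .6 0 0 0;0 0 .6 0 0 0;0 -.8 .2 0 0 0;0 -.8 0 0 0 0;0 -.8 0 0 0 0;0 -.8 0 0 0 0;0 -.8 0 0 0 0;0 -.8 0 0 0 0;0 -.8 0 0 0 0;0 -.8 0 0 0 0;0 0 0 0 0 0;0 0 0 0 0 0")

```text
time_s: 21.8
tcp_pos: [0.4973, -0.0267, 0.2861]
ee_rot: [[0.841, -0.541, 0.001], [-0.541, -0.841, 0.0], [0.001, -0.001, -1.0]]
wrist_force: [0.4, 1.0, -0.4]
gripper_width: 0.861
gripper_force: 0.0
```

```bash
sed -i "s/^t=r.sense.*/t=np.array([.4972,.1656,.154]); print(r.sense()['tcp_pos'])/" n.py; python3 n.py k; python3 m.py l
```

```text
[ 0.49728231 -0.02670569  0.28614825]
body 1061 [ 0.49561429  0.16688081  0.00173986 -0.00193321] 0.00047318658265236804
lowest [0.04347138 0.04512809 0.04624948] b 0.048
spout 68 -28.540379633959063
[282 245]
side plate ((498.07916259765625, 157.0565643310547), (175.50418090820312, 263.117431640625), 57.47794723510742)
side rack 1297 1009 [504.4 160.9] [ 92.4 169. ] 57.27027130126953 plane [ 0.00133524 -0.0029687   0.04673067]
top plate ((435.614501953125, 152.12710571289062), (85.81420135498047, 164.47296142578125), 57.606109619140625)
top rack 162 152 [435.9 154.5] [31.8 71.5] 27.938478469848633 plane [0.00568086 0.0126156  0.04819782]
```

View pics/kc.png

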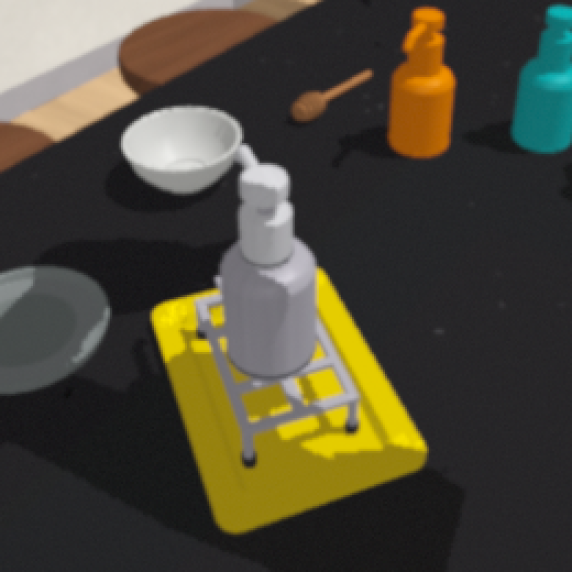

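The pump stands upright on the middle of the rack with its spout along the plate, the rack is level with its feet on the floor, and the arm is clear. I'm handing in.

```bash
python3 -c "
from station import r
print(r.finish_job())"
```

```text
the job is handed in; nothing more can be done
None
```

The job is handed in: the rack was turned without lifting and sits level on the plate floor, within 1° of the plate's length. The pump stands upright and unpumped on the middle of the rack, spout along the plate; I saw nothing else move, and it took about 22 s of the 61 s allowed.

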